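# Lock the vial carousel with its bar

### The arm

A 6-joint arm with a two-finger parallel gripper is mounted at the origin on the work surface. World frame = base frame: x ahead of the robot, y to its left, z up, the work surface at z = 0. Lengths are in m, angles in rad, forces in N, time in s.
With the tool pointing down it reaches from about 0.375 to 0.975 m from the base axis. Payload 3.8 kg.
Tool frame: the origin (TCP) lies midway between the tips of the shut fingers; the grasp point (between the pads) lies 19 mm behind it; z points along the fingers, y is the direction in which the jaws open and shut (so a half turn about z gives the same grasp; the last joint's range is limited). The gripper opens to 85 mm and grips with 20 to 120 N. Pads are 22 mm wide; open, the fingers measure 114 mm over their backs; the gripper's body (76 mm by 85 mm) begins 54 mm behind the grasp point. The pads swing forward as they close: fully open they stand 13 mm farther back than shut.
Start: joints at [-1.2, 0.264, 1.604, -0, 1.274, -0.037], TCP at [0.268, -0.62, 0.231] pointing down, gripper open.
Joint ranges: [-2.63, 2.63], [-0.94, 2.18], [0.31, 2.57], [-1.31, 4.45], [0, 2.66], [-2.55, 2.55]. Speed limits (rad/s): [2.57, 2.57, 3.14, 3.14, 3.14, 3.14].

### API

Orientations are given as a rotation vector (axis times angle).
In Python, from workcell import bot gives the robot as it stands.
- The arm moves only by the tool drive_tool, never from a script. Its argument "deltas" is a list of rows, each an object with "hand": the opening, from 0 (shut) to 1 (fully open); "offset": the shift along the world's x, y, z in cm, a list of three; "angular": the turn, a rotation vector about the world's x, y, z in degrees, a list of three. A call has 1 to 8 rows; each row is the pose to reach, as a shift and turn from the pose commanded when the call began; what a row does not reach only later rows make up. A row lasts 1/8 s, in which the tool goes at most 62.5 mm and 10.7 degrees, less where a joint would pass 70% of its speed; a pose out of reach is approached as far as the arm can. A call with a gripper value outside its range is refused whole. The fingers move at their own pace and stop on an object; "force" is the grip in N (left out, the last holds). Time passes only in rows, so rows that repeat a pose let the fingers close. It gives the time, the measured TCP pose, the force and the opening at its end, in the units of the state.
- bot.read_state(): the state, without advancing time (a new reading comes with each control period).
- bot.read_camera(name): name is "scene" or "top" or "wrist"; returns a dict with "frame" (420x560x3 uint8, blue, green, red), "mtx" (3x3 intrinsics, pixels), "R" (3x3) and "t" (3): a world point X has camera coordinates R X + t. Camera axes: x right, y down, z forward; pixel columns grow to the right and rows downward; lengths in m; the calibration is good to about 2 mm. The wrist camera is an equidistant fisheye: a pixel r from the principal point sees the ray r / f radians off the axis. A picture is of the moment at which its call begins. There is no depth.
- bot.finish_job(): hands the job in, once; it reports no verdict.
The state is a dict: "time": time; "q": joint angles; "joint_vel": joint speeds; "joint_torque": joint torques, N m; "tool_pos": TCP position; "tcp_rot": TCP orientation; "wrist_force": force on the tool from outside, world axes, zero at the start; "torque": the same for the moment, N m; "width": opening from 0.0 (shut) to 1.0 (fully open).
Only numpy, scipy, OpenCV 4.12 (cv2) and the standard library are available. Lean on these libraries where they do the work, as an engineer would, in place of code of your own. Each camera call takes 0.05 s, during which the arm holds its last target. There are 200 camera calls.

### The job

Lock the autosampler's vial carousel: turn the carousel with a fingertip (its two studs are there to be pushed) until either of its slots faces the locking bar, then push the bar into the slot until it is fully home, with its head against the guide. Nothing needs gripping: do not lift the bar or pull it out of its guide, and leave the other things on the bench where they are.

Things in the scene. Friction and masses are not known exactly. Their poses are not given: they have to be found in the camera images.
- unit: fixed autosampler carousel unit. Grey base plate 350 x 200 mm, 12 mm thick, spanning its x -245 to +105, y -100 to +100 mm. Origin: on the carousel's vertical axis at bench height; z up; +x is the direction in which the locking bar is pushed, towards the carousel's axis. A flat runway, 24 mm wide, top 20 mm above the bench, carries the bar from x -240 to -88 mm
- carousel (a joint): angle (rad) of the aluminium carousel disc, growing counter-clockwise from above; 0 or pi: a slot faces the bar. Starts 0.6 to 2.54, turns over a full turn either way with light friction (0.1 N m), stays where left. Disc radius 80 mm, 14 mm thick, top 33 mm above the bench; vials fixed at radius 36 mm reach 46 mm. Its edge blocks the bar unless a slot faces it
- slot_a (a point): middle of the mouth of one of two opposite rim slots (22 mm wide, 28 mm deep, either serves), at radius 80 mm, 26 mm above the bench; its x axis points outwards along the slot. At joint angle q it lies at angle q from the unit's +x axis
- slot_b (a point): middle of the mouth of the opposite, equal slot
- stud_a (a point): top centre of an upright black round stud on the carousel, for turning it with a finger: 14 mm diameter, 47 mm tall, top 80 mm above the bench, 64 mm from the axis, a quarter turn counter-clockwise from slot_a
- stud_b (a point): top centre of the other, equal stud, opposite stud_a
- bar_head (a point): centre of the shaft where it joins the front face of the locking bar's head, 28 mm above the bench; +x points along the shaft to its tip. Loose steel bolt, about 250 g, sliding easily in its guide: shaft 16 x 16 x 109 mm with half-round nose; head plate 10 mm thick (behind this point), 38 mm wide, 20 to 54 mm above the bench. Starts drawn back 34 to 52 mm
- bar_tip (a point): end of the bar's nose, 109 mm from bar_head; 24 mm inside the slot when home
- guide_end (a point): fixed point at the middle of the outer end face of the bar's guide, 28 mm above the bench, at x -165 mm in the unit's frame; bar_head meets it when the bar is home. The guide (two white cheeks with two steel straps, 43 mm wide, top 43 mm above the bench) runs from here 77 mm towards the carousel
- reagent: amber reagent bottle, 56 mm diameter, 110 mm tall; to be left alone; origin at the centre of its underside
- jar: white jar, 52 mm diameter, 60 mm tall; to be left alone; origin at the centre of its underside
- beaker: glass beaker, 68 mm diameter, 85 mm tall; to be left alone; origin at the centre of its underside
- penpot: black pen pot, 76 mm diameter, 90 mm tall, pens reach 135 mm; to be left alone; origin at the centre of its underside
- mouse: black computer mouse, 100 x 60 x 33 mm; to be left alone; origin at the centre of its underside
- driver: screwdriver lying on the bench; to be left alone
- rack: white vial rack, 60 x 120 mm, 48 mm tall with its vials; to be left alone; origin at the centre of its underside
Things that resemble listed ones, but are neither listed nor needed, are in the scene too. Of the things like the part that bears bar_head, leave any that is green; of the rest the smaller one is meant.

How it is judged:
By the outcome, as a careful person would: the job done as asked, in the order asked, and still so for the second after the job is handed in, with the robot touching nothing.
It also fails if it takes over 48 s, if anything falls off the work surface, if the arm or the gripper's body presses on something with over 40 N, if the wrist force passes 120 N, or if a joint passes its speed limit or range.

## Working session

There is one attempt and no reset: what is moved stays moved. The work goes in short steps, Python scripts to look and compute and a tool call to move; the robot and the scene stay as the last step left them, time stands still between calls to the robot, and variables do not carry over. Pictures are saved under pics/ and viewed, about 8 in all and at most 12, crops included, and the job is handed in when it is done.

Besides the shell and the picture viewer there is one more tool, called after "Request:" by a JSON object that holds its "op" and its "data", one argument or row to a line. drive_tool: Moves the arm, as the interface text tells. Its arguments: {"type":"object","properties":{"deltas":{"type":"array"},"force":{"type":"number"}},"required":["deltas"]}

```bash
mkdir -p pics
cat > h.py <<'E'
import numpy as np, cv2
from workcell import bot
def snap(n,name):
    c=bot.read_camera(n); cv2.imwrite(f'pics/{name}.png',c['frame']); np.savez(f'pics/{name}.npz',**{k:np.array(c[k]) for k in('mtx','R','t','frame')}); return c
def ray(name,u,v,z):
    c=np.load(f'pics/{name}.npz'); d=c['R'].T@np.linalg.inv(c['mtx'])@[u,v,1]; o=-c['R'].T@c['t']
    return o+d*(z-o[2])/d[2]
def proj(name,X):
    c=np.load(f'pics/{name}.npz'); p=c['mtx']@(c['R']@np.array(X)+c['t']); return p[:2]/p[2]
E
python3 - <<'E'
from h import *
for n in('top','scene'):
    c=snap(n,n+'0'); print(n,c['mtx'].tolist(),(-c['R'].T@c['t']).round(3))
a=[cv2.resize(cv2.imread(f'pics/{n}0.png'),(800,600),interpolation=cv2.INTER_CUBIC) for n in('top','scene')]
cv2.imwrite('pics/topL.png',a[0]);cv2.imwrite('pics/sceneL.png',a[1])
print(bot.read_state())
E
```

```text
top [[535.0764683669962, 0.0, 274.19404996329496], [0.0, 535.0764683669962, 207.7576832967371], [0.0, 0.0, 1.0]] [ 0.212 -0.004  1.728]
scene [[518.7985868560547, 0.0, 280.3163009335975], [0.0, 518.7985868560547, 209.97700586507605], [0.0, 0.0, 1.0]] [ 1.206 -0.537  1.224]
{'time': 0.1, 'q': array([-1.19992127e+00,  2.64691548e-01,  1.60526203e+00, -5.05592267e-06,
        1.27373593e+00, -3.69061698e-02]), 'joint_vel': array([-9.02969222e-05, -1.98712566e-03, -2.96658462e-03, -7.27403548e-04,
        7.04058826e-04, -1.76570513e-04]), 'joint_torque': array([ 3.64641983e-04, -5.16705251e+01, -3.68590593e+01, -5.61398190e-05,
        6.28054302e-03,  3.64888160e-05]), 'tool_pos': array([ 0.26743181, -0.61901678,  0.23006401]), 'tcp_rot': array([-3.07449379e+00, -6.35696204e-01,  5.54572352e-04]), 'wrist_force': array([0.06376299, 0.1683164 , 0.82429577]), 'torque': array([ 0.03025387, -0.02651946,  0.00237208]), 'width': 1.0008887724399451}
```

View pics/topL.png

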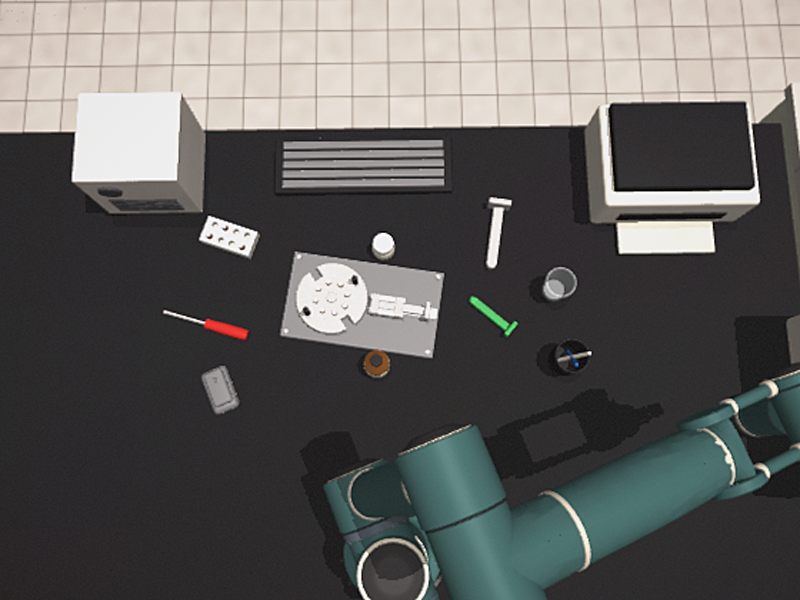

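View pics/sceneL.png

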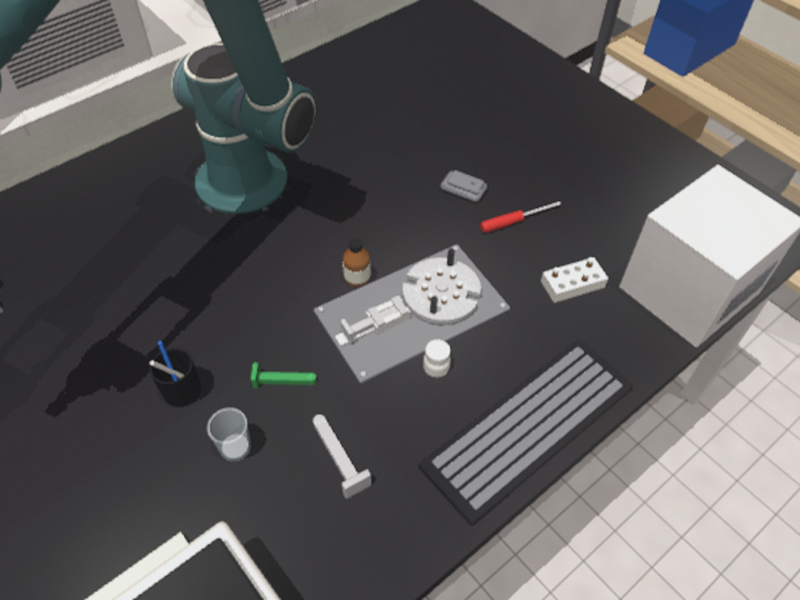

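The unit lies around px (362,303) in the top view (800-wide). The bar is in its guide, drawn back and pointing left towards the disc. The green bar and the larger white bar are decoys. Next I'll enlarge the unit.

Run:
```python
from h import *
a=cv2.imread('pics/top0.png')[165:260,190:320]; cv2.imwrite('pics/c1.png',cv2.resize(a,None,fx=6,fy=6,interpolation=cv2.INTER_CUBIC))
```

```text
(no output)
```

View pics/c1.png

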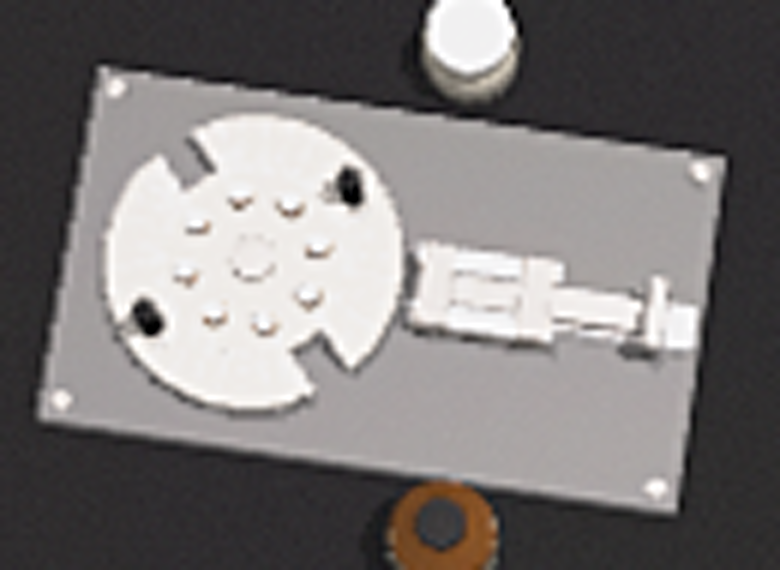

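```bash
cat > m.py <<'E'
from h import *
f=lambda u,v,z: ray('top0',190+(u+.5)/6-.5,165+(v+.5)/6-.5,z)
U=np.array([(.105,-.1),(-.245,-.1),(-.245,.1),(.105,.1)])
W=np.array([f(*p,.012)[:2] for p in((100,66),(725,156),(678,513),(38,420))])
uc,wc=U.mean(0),W.mean(0); H=(U-uc).T@(W-wc); s=(H[0,0]+H[1,1]),(H[0,1]-H[1,0]); th=np.arctan2(s[1],s[0])
R=np.array([[np.cos(th),-np.sin(th)],[np.sin(th),np.cos(th)]]); o=wc-R@uc
toU=lambda w:(np.array(w)[:2]-o)@R
toW=lambda u:o+R@np.array(u)
E
python3 - <<'E'
from m import *
print('th',np.degrees(th),o,'res mm',((W-o)@R-U)*1000)
print('disc c',toU(f(254,262,.033))*1000)
for n,p in dict(studA=(350,183,.08),studB=(149,312,.08),slot1=(178,164,.033),slot2=(335,362,.033),studbase1=(343,193,.04)).items():
    u=toU(f(*p))*1000; print(n,u,np.hypot(*u),np.degrees(np.arctan2(u[1],u[0])))
print('head front/back top',toU(f(648,305,.054))*1000,toU(f(667,312,.054))*1000,'guide end',toU(f(562,300,.043))*1000)
for n,l in dict(bottle=(441,523,.11),jar=(470,35,.06)).items(): print(n,toU(f(*l))*1000,f(*l))
for u in((0,0),(-.165,0),(-.215,0),(-.3,0)): print(u,toW(u),np.hypot(*toW(u)))
E
```

```text
th 80.89207785894655 [0.55243923 0.1321861 ] res mm [[-0.63309996  0.12938095]
 [ 1.28031213  0.89043041]
 [ 0.31377212 -0.52059488]
 [-0.96098429 -0.49921647]]
disc c [0.20193268 0.64872331]
studA [-48.22617536 -39.79644494] 62.52616268115056 -140.47040609063012
studB [44.9626002  43.53850546] 62.58783327626936 44.07811798989887
slot1 [ 49.64509355 -46.85902517] 68.26714842354228 -43.34633345742129
slot2 [-51.45192801  48.25852966] 70.54209084809682 136.8343685599663
studbase1 [-41.94755742 -42.39166521] 59.637663039952315 -134.69829853307147
head front/back top [-212.656046     -2.69790019] [-223.13552701   -0.41470483] guide end [-167.00843558   -0.8363966 ]
bottle [-123.55279827  134.11494386] [0.40045748 0.03142073 0.11      ]
jar [ -97.76691629 -133.94595323] [0.66922041 0.01444891 0.06      ]
(0, 0) [0.55243923 0.1321861 ] 0.5680336864487429
(-0.165, 0) [ 0.52632062 -0.03073357] 0.5272171766342187
(-0.215, 0) [ 0.51840589 -0.08010317] 0.5245580887073816
(-0.3, 0) [ 0.50495085 -0.16403148] 0.530925316293784
```

Run:
```python
from m import *
T=np.array([0.268,-0.62])
for u in((-.085,-.056),(-.020,-.056),(-.018,-.056),(-.3,0),(-.255,0),(-.186,0)): print(u,toW(u).round(4),((toW(u)-T)*100).round(2))
print(R)
```

```text
(-0.085, -0.056) [0.5943 0.0394] [32.63 65.94]
(-0.02, -0.056) [0.6046 0.1036] [33.66 72.36]
(-0.018, -0.056) [0.6049 0.1055] [33.69 72.55]
(-0.3, 0) [ 0.505 -0.164] [23.7 45.6]
(-0.255, 0) [ 0.5121 -0.1196] [24.41 50.04]
(-0.186, 0) [ 0.523  -0.0515] [25.5  56.85]
[[ 0.15829459 -0.98739193]
 [ 0.98739193  0.15829459]]
```

Request:
{"op": "drive_tool", "data": {
  "deltas": [
    {"hand": 0,"offset": [2.2,4.4,0],"angular": [0,0,4]},
    {"hand": 0,"offset": [4.4,8.9,0],"angular": [0,0,9]},
    {"hand": 0,"offset": [6.8,13.7,0],"angular": [0,0,15]},
    {"hand": 0,"offset": [9.2,18.6,0],"angular": [0,0,21]},
    {"hand": 0,"offset": [11.6,23.4,0],"angular": [0,0,27]},
    {"hand": 0,"offset": [14.0,28.3,0],"angular": [0,0,33]},
    {"hand": 0,"offset": [16.4,33.1,0],"angular": [0,0,38]},
    {"hand": 0,"offset": [18.8,38.0,0],"angular": [0,0,42]}
  ],
  "force": 40
}}

```text
time: 1.1
tool_pos: [0.456, -0.2379, 0.2309]
tcp_rot: [-2.642, -1.699, 0.0]
wrist_force: [0.4, -0.3, 0.1]
width: 0.002
```

Request:
{"op": "drive_tool", "data": {
  "deltas": [
    {"hand": 0,"offset": [2.4,4.8,0],"angular": [0,0,4]},
    {"hand": 0,"offset": [4.8,9.7,0],"angular": [0,0,8]},
    {"hand": 0,"offset": [7.2,14.5,0],"angular": [0,0,12]},
    {"hand": 0,"offset": [9.6,19.4,0],"angular": [0,0,15.5]},
    {"hand": 0,"offset": [11.8,23.8,0],"angular": [0,0,15.5]},
    {"hand": 0,"offset": [13.8,27.9,0],"angular": [0,0,15.5]},
    {"hand": 0,"offset": [13.8,27.9,-3]},
    {"hand": 0,"offset": [13.8,27.9,-3],"angular": [0,0,15.5]}
  ]
}}

```text
invalid input
```

Request:
{"op": "drive_tool", "data": {
  "deltas": [
    {"hand": 0,"offset": [2.4,4.8,0],"angular": [0,0,4]},
    {"hand": 0,"offset": [4.8,9.7,0],"angular": [0,0,8]},
    {"hand": 0,"offset": [7.2,14.5,0],"angular": [0,0,12]},
    {"hand": 0,"offset": [9.6,19.4,0],"angular": [0,0,15.5]},
    {"hand": 0,"offset": [11.8,23.8,0],"angular": [0,0,15.5]},
    {"hand": 0,"offset": [13.8,27.9,0],"angular": [0,0,15.5]},
    {"hand": 0,"offset": [13.8,27.9,-5],"angular": [0,0,15.5]},
    {"hand": 0,"offset": [13.8,27.9,-5],"angular": [0,0,15.5]}
  ]
}}

```text
time: 2.1
tool_pos: [0.5896, 0.0399, 0.1762]
tcp_rot: [-2.385, -2.035, 0.013]
wrist_force: [-0.7, 0.9, 0.1]
width: -0.003
```

Run:
```python
from h import *
from scipy.spatial.transform import Rotation as Ro
from m import toU
s=bot.read_state(); print(s['tool_pos'],toU(s['tool_pos']),s['q']); print(Ro.from_rotvec(s['tcp_rot']).as_matrix().round(3))
c=snap('wrist','w1'); print(c['mtx'],c['R'],c['t'])
cv2.imwrite('pics/w1L.png',cv2.resize(c['frame'],(800,600),interpolation=cv2.INTER_CUBIC))
```

```text
[0.58962084 0.03988021 0.17617417] [-0.08525644 -0.05132435] [ 2.54606994e-02  1.54049675e-01  1.84010036e+00 -1.35774012e-04
  1.15824366e+00  1.83692582e-01]
[[ 0.158  0.987 -0.011]
 [ 0.988 -0.158 -0.   ]
 [-0.002 -0.011 -1.   ]]
[[325.1922621    0.         279.02345347]
 [  0.         325.1922621  208.0697229 ]
 [  0.           0.           1.        ]] [[ 0.98742813 -0.1577314  -0.01031946]
 [-0.14731167 -0.94193996  0.30174225]
 [-0.05731454 -0.29642861 -0.95333369]] [-0.57301099  0.10075592  0.37278262]
```

View pics/w1L.png

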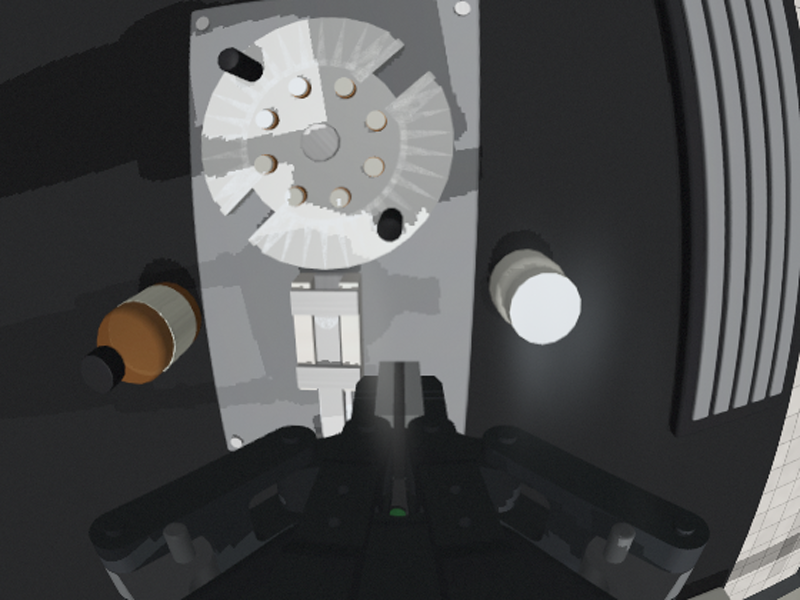

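Wrist view: near-slot mouth corners are at (225,212)/(252,240), far-slot mouth corners at (402,42)/(433,75), stud_a is ahead of the fingers at (390,223), and the disc hub is at (320,141).

```bash
cat >> m.py <<'E'
def wray(name,u,v,z,k=.7):
    c=np.load(f'pics/{name}.npz'); K=c['mtx']; x=((u+.5)*k-.5-K[0,2])/K[0,0]; y=((v+.5)*k-.5-K[1,2])/K[1,1]
    r=np.hypot(x,y); d=c['R'].T@np.array([x/r*np.sin(r),y/r*np.sin(r),np.cos(r)]); o=-c['R'].T@c['t']
    return o+d*(z-o[2])/d[2]
E
python3 - <<'E'
from m import *
for p in ((225,212,.033),(252,240,.033),(402,42,.033),(433,75,.033),(320,141,.033),(389,217,.08),(204,23,.014),(462,9,.014)):
    u=toU(wray('w1',*p))*1000; print(p,u.round(1),np.hypot(*u).round(1),np.degrees(np.arctan2(u[1],u[0])).round(1))
E
```

```text
(225, 212, 0.033) [-41.9  64.1] 76.5 123.2
(252, 240, 0.033) [-61.   46.4] 76.6 142.7
(402, 42, 0.033) [ 61.9 -50.6] 80.0 -39.2
(433, 75, 0.033) [ 40.9 -69.3] 80.4 -59.4
(320, 141, 0.033) [ 0.5 -0.5] 0.7 -49.1
(389, 217, 0.08) [-41.2 -44.1] 60.4 -133.0
(204, 23, 0.014) [91.9 85.6] 125.6 43.0
(462, 9, 0.014) [ 91.2 -89.5] 127.8 -44.5
```

Request:
{"op": "drive_tool", "data": {
  "deltas": [
    {"hand": 0,"offset": [0,0,-4],"angular": [0,0,0]},
    {"hand": 0,"offset": [0,0,-8],"angular": [0,0,0]},
    {"hand": 0,"offset": [0,0,-12.5],"angular": [0,0,0]},
    {"hand": 0,"offset": [0,0,-12.5],"angular": [0,0,0]},
    {"hand": 0,"offset": [0,0,-12.5],"angular": [0,0,0]}
  ]
}}

```text
time: 2.78
tool_pos: [0.5956, 0.0389, 0.0589]
tcp_rot: [2.39, 2.035, 0.004]
wrist_force: [0.1, 0.1, 0.6]
width: -0.001
```

Run:
```python
from m import *
s=bot.read_state(); print(s['tool_pos'],toU(s['tool_pos']),s['wrist_force'])
```

```text
[0.59557379 0.03889579 0.05890459] [-0.08528613 -0.05735807] [0.09327338 0.12931533 0.57176905]
```

Request:
{"op": "drive_tool", "data": {
  "deltas": [
    {"hand": 0,"offset": [0,1.2,0],"angular": [0,0,0]},
    {"hand": 0,"offset": [0.2,2.3,0],"angular": [0,0,0]},
    {"hand": 0,"offset": [0.4,3.4,0],"angular": [0,0,0]},
    {"hand": 0,"offset": [0.5,4.4,0],"angular": [0,0,0]},
    {"hand": 0,"offset": [0.7,5.4,0],"angular": [0,0,0]},
    {"hand": 0,"offset": [0.8,6.0,0],"angular": [0,0,0]},
    {"hand": 0,"offset": [0.8,6.4,0],"angular": [0,0,0]},
    {"hand": 0,"offset": [0.8,6.4,0],"angular": [0,0,0]}
  ]
}}

```text
time: 3.78
tool_pos: [0.6242, 0.1, 0.0634]
tcp_rot: [2.364, 2.017, 0.051]
wrist_force: [47.7, -16.1, -23.8]
width: 0.0
```

Request:
{"op": "drive_tool", "data": {
  "deltas": [
    {"hand": 0,"offset": [0,0,0],"angular": [0,0,0]},
    {"hand": 0,"offset": [0,0,0],"angular": [0,0,0]}
  ]
}}

```text
time: 4.03
tool_pos: [0.6242, 0.1, 0.0634]
tcp_rot: [2.365, 2.017, 0.051]
wrist_force: [48.0, -16.0, -22.1]
width: -0.001
```

Run:
```python
from m import *
s=bot.read_state(); print(s['tool_pos'],toU(s['tool_pos']),s['wrist_force'])
c=snap('wrist','w2'); cv2.imwrite('pics/w2L.png',cv2.resize(c['frame'],(800,600),interpolation=cv2.INTER_CUBIC))
```

```text
[0.62420203 0.09996182 0.06337961] [-0.02045833 -0.07595894] [ 48.02144687 -15.99056611 -22.0719228 ]
```

View pics/w2L.png

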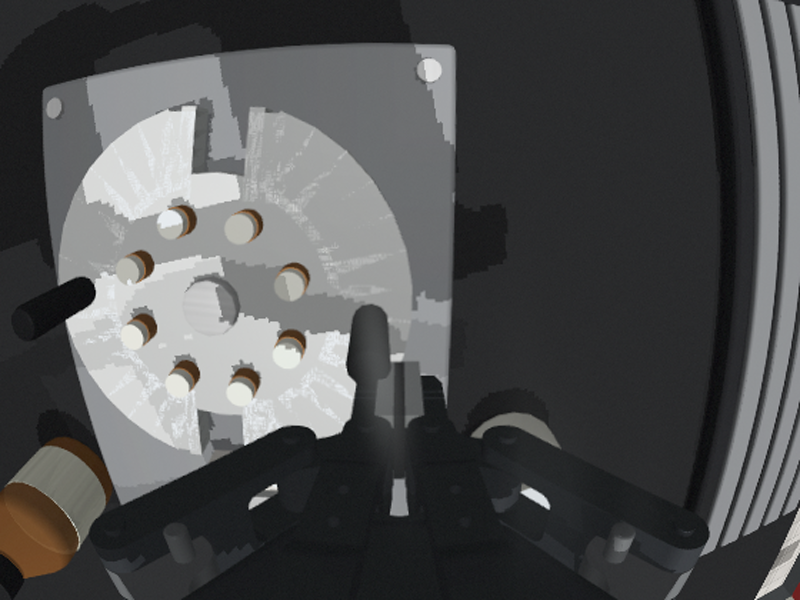

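The force is 48 N sideways: the stud slipped off the finger's inner side. The disc is nearly aligned, with the slots at (222,140) and (222,425). I'll relieve by moving radially outwards, then raise.

Request:
{"op": "drive_tool", "data": {
  "deltas": [
    {"hand": 0,"offset": [1.5,-0.2,0],"angular": [0,0,0]},
    {"hand": 0,"offset": [3.0,-0.5,0],"angular": [0,0,0]},
    {"hand": 0,"offset": [3.5,-0.6,3],"angular": [0,0,0]},
    {"hand": 0,"offset": [3.5,-0.6,7],"angular": [0,0,0]},
    {"hand": 0,"offset": [2.6,-6.4,11],"angular": [0,0,0]},
    {"hand": 0,"offset": [1.7,-12,13],"angular": [0,0,0]},
    {"hand": 0,"offset": [1.7,-12,13],"angular": [0,0,0]},
    {"hand": 0,"offset": [1.7,-12,13],"angular": [0,0,0]}
  ]
}}

```text
time: 5.08
tool_pos: [0.6182, -0.0161, 0.1861]
tcp_rot: [-2.391, -2.036, 0.0]
wrist_force: [0.2, 0.7, -0.2]
width: -0.005
```

Run:
```python
from m import *
s=bot.read_state(); print(s['tool_pos'],toU(s['tool_pos']),s['wrist_force'])
c=snap('wrist','w3'); snap('top','top3'); cv2.imwrite('pics/w3L.png',cv2.resize(c['frame'],(800,600),interpolation=cv2.INTER_CUBIC))
```

```text
[ 0.6181805  -0.01614276  0.18605011] [-0.13605223 -0.08839205] [ 0.23616896  0.65986426 -0.16907974]
```

View pics/w3L.png

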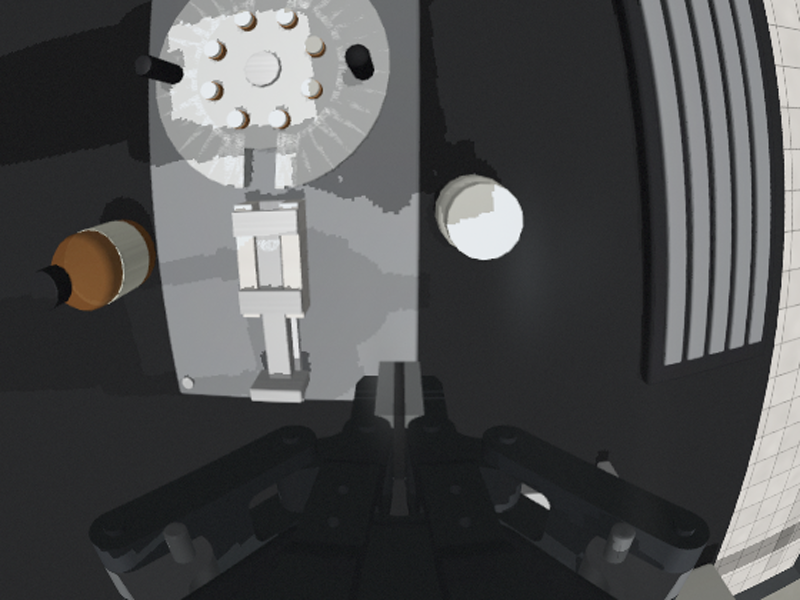

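The jam is cleared. The near slot's mouth is about (243,188) to (292,188), facing the guide, and bottle, jar and bar look undisturbed. I'll enlarge the slot to get the angle.

Run:
```python
from m import *
a=cv2.imread('pics/w3.png')[85:285,145:235]; a=cv2.resize(a,None,fx=3,fy=3,interpolation=cv2.INTER_CUBIC)
b=cv2.imread('pics/w3.png')[90:150,150:230]; b=cv2.resize(b,None,fx=6,fy=6,interpolation=cv2.INTER_CUBIC)
a=np.vstack([a]); H=np.zeros((600,760,3),np.uint8); H[:600,:270]=a; H[:360,280:760]=b; cv2.imwrite('pics/c3.png',H)
```

```text
(no output)
```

View pics/c3.png

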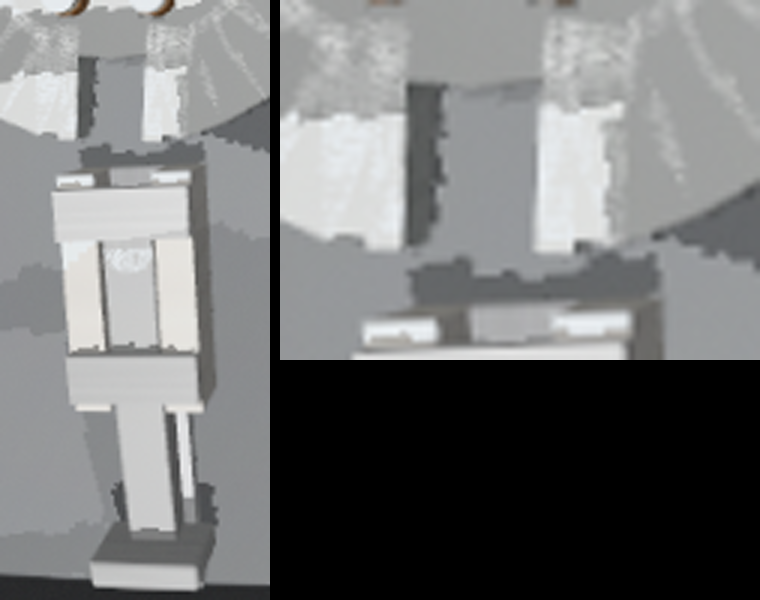

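Slot in the enlarged crop: left edge (404,250) to (407,82), right edge (534,250) to (542,82).

Run:
```python
from m import *
F=lambda u,v,z:toU(wray('w3',150+(u-280+.5)/6-.5,90+(v+.5)/6-.5,z,1))*1000
G=lambda u,v,z:toU(wray('w3',145+(u+.5)/3-.5,85+(v+.5)/3-.5,z,1))*1000
for p in((404,250),(534,250),(407,82),(542,82)): u=F(*p,.033); print(u.round(1),np.degrees(np.arctan2(u[1],u[0])).round(1))
for n,p in dict(strapL=(54,240,.043),strapR=(187,240,.043),L2=(68,355,.043),R2=(197,355,.043),shL=(116,405,.036),shR=(164,405,.036),shL2=(130,530,.036),shR2=(175,530,.036),hL=(91,565,.054),hR=(204,562,.054),hfL=(103,528,.054),hfR=(216,535,.054)).items(): print(n,G(*p).round(1))
u=toU(wray('w3',360,62,.08,.7))*1000; print('hub',toU(wray('w3',262,69,.036))*1000)
```

```text
[-77.5  14.8] 169.2
[-78.5  -6.6] -175.2
[-51.   13.2] 165.5
[-52.4  -8.8] -170.5
strapL [-107.6   20.9]
strapR [-108.8  -22.1]
L2 [-144.8   19.6]
R2 [-145.   -23.2]
shL [-164.     7.1]
shR [-163.9   -9.4]
shL2 [-209.8    7.1]
shR2 [-209.3   -9.1]
hL [-214.3   16.6]
hR [-211.7  -22.5]
hfL [-200.2   10.5]
hfR [-201.7  -27.3]
hub [-0.10576125 -0.5414893 ]
```

Run:
```python
from m import *
T=np.array([0.619,-.017]); a=T
for u in((-.05,-.0645),(-.018,-.0645)): print(u,toW(u).round(4),((toW(u)-T)*100).round(2))
```

```text
(-0.05, -0.0645) [0.6082 0.0726] [-1.08  8.96]
(-0.018, -0.0645) [0.6133 0.1042] [-0.57 12.12]
```

Request:
{"op": "drive_tool", "data": {
  "deltas": [
    {"hand": 0,"offset": [-0.5,4.5,0],"angular": [0,0,0]},
    {"hand": 0,"offset": [-1.1,9.0,-2],"angular": [0,0,0]},
    {"hand": 0,"offset": [-1.1,9.0,-6],"angular": [0,0,0]},
    {"hand": 0,"offset": [-1.1,9.0,-10],"angular": [0,0,0]},
    {"hand": 0,"offset": [-1.1,9.0,-12.8],"angular": [0,0,0]},
    {"hand": 0,"offset": [-1.1,9.0,-12.8],"angular": [0,0,0]},
    {"hand": 0,"offset": [-1.1,9.0,-12.8],"angular": [0,0,0]}
  ]
}}

```text
time: 6.05
tool_pos: [0.6081, 0.0743, 0.0587]
tcp_rot: [2.39, 2.039, 0.0]
wrist_force: [0.6, -0.3, -0.1]
width: 0.001
```

Request:
{"op": "drive_tool", "data": {
  "deltas": [
    {"hand": 0,"offset": [0.2,1.2,0],"angular": [0,0,0]},
    {"hand": 0,"offset": [0.4,2.2,0],"angular": [0,0,0]},
    {"hand": 0,"offset": [0.5,2.9,0],"angular": [0,0,0]},
    {"hand": 0,"offset": [0.5,3.1,0],"angular": [0,0,0]},
    {"hand": 0,"offset": [0.5,3.1,0],"angular": [0,0,0]},
    {"hand": 0,"offset": [0.5,3.1,0],"angular": [0,0,0]}
  ]
}}

```text
time: 6.8
tool_pos: [0.6123, 0.1043, 0.058]
tcp_rot: [-2.391, -2.037, 0.001]
wrist_force: [-0.6, 0.9, -0.1]
width: 0.002
```

Run:
```python
from m import *
s=bot.read_state(); print(s['tool_pos'],toU(s['tool_pos']),s['wrist_force'])
c=snap('wrist','w4'); cv2.imwrite('pics/w4L.png',cv2.resize(c['frame'],(800,600),interpolation=cv2.INTER_CUBIC))
```

```text
[0.61226958 0.10431148 0.05801952] [-0.01805235 -0.06348841] [-0.62591919  0.92072595 -0.06408635]
```

View pics/w4L.png

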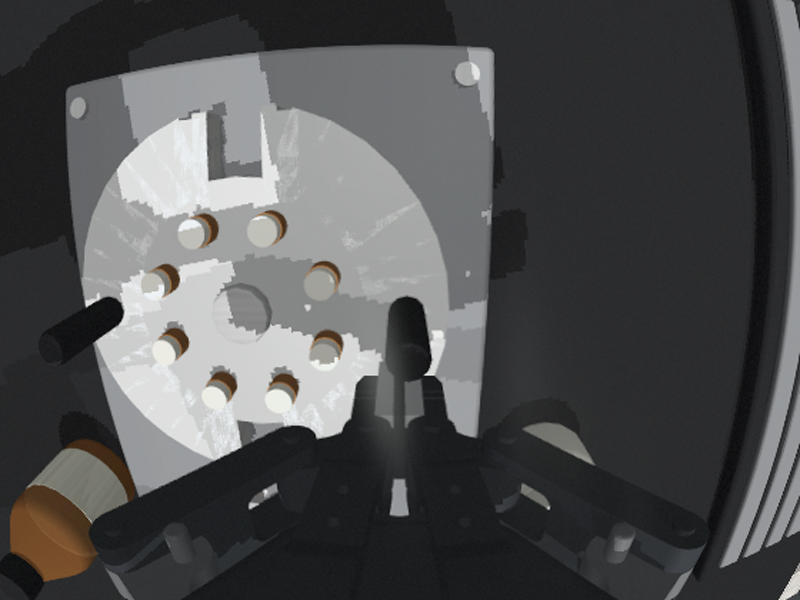

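Finger is flush behind stud_a (405,350). Far slot edges: (207,113)-(208,181) and (263,108)-(276,178). Hub is at (242,314).

Run:
```python
from m import *
for p in((207,113,.033),(263,108,.033),(208,181,.033),(276,178,.033),(242,314,.034),(409,358,.08),(50,349,.08)): print(p,(toU(wray('w4',*p))*1000).round(1))
for p in((222,262),(222,262)): pass
# previous picture w2 far slot for comparison
for p in((196,107,.033),(249,107,.033),(243,175,.033)): print((toU(wray('w2',*p))*1000).round(1))
```

```text
(207, 113, 0.033) [77.4  9.4]
(263, 108, 0.033) [ 77.3 -13.1]
(208, 181, 0.033) [51.3  9.9]
(276, 178, 0.033) [ 50.9 -17.4]
(242, 314, 0.034) [-1.5 -0.2]
(409, 358, 0.08) [  1.6 -65.3]
(50, 349, 0.08) [ 0.6 62.2]
[78.2  1.2]
[ 76.1 -20.4]
[ 50.2 -17.4]
```

Run:
```python
from m import *
T=np.array([0.613,.104])
for u in((-.25,-.001),(-.188,-.001),(-.186,-.001),(-.182,-.001)): print(u,toW(u).round(4),((toW(u)-T)*100).round(2))
```

```text
(-0.25, -0.001) [ 0.5139 -0.1148] [ -9.91 -21.88]
(-0.188, -0.001) [ 0.5237 -0.0536] [ -8.93 -15.76]
(-0.186, -0.001) [ 0.524  -0.0516] [ -8.9  -15.56]
(-0.182, -0.001) [ 0.5246 -0.0477] [ -8.84 -15.17]
```

Request:
{"op": "drive_tool", "data": {
  "deltas": [
    {"hand": 0,"offset": [-0.2,-1.5,0],"angular": [0,0,0]},
    {"hand": 0,"offset": [-0.5,-3.1,1],"angular": [0,0,0]},
    {"hand": 0,"offset": [-0.5,-3.5,6],"angular": [0,0,0]},
    {"hand": 0,"offset": [-2.0,-9,8],"angular": [0,0,0]},
    {"hand": 0,"offset": [-5.0,-14,8],"angular": [0,0,0]},
    {"hand": 0,"offset": [-8.0,-19,8],"angular": [0,0,0]},
    {"hand": 0,"offset": [-9.9,-22,8],"angular": [0,0,0]},
    {"hand": 0,"offset": [-9.9,-22,8],"angular": [0,0,0]}
  ]
}}

```text
time: 7.85
tool_pos: [0.512, -0.1185, 0.139]
tcp_rot: [2.395, 2.032, -0.0]
wrist_force: [-0.9, 0.6, -0.5]
width: -0.002
```

Request:
{"op": "drive_tool", "data": {
  "deltas": [
    {"hand": 0,"offset": [0,0,-4],"angular": [0,0,0]},
    {"hand": 0,"offset": [0,0,-8],"angular": [0,0,0]},
    {"hand": 0,"offset": [0,0,-10.7],"angular": [0,0,0]},
    {"hand": 0,"offset": [0,0,-10.7],"angular": [0,0,0]},
    {"hand": 0,"offset": [0,0,-10.7],"angular": [0,0,0]}
  ]
}}

```text
time: 8.48
tool_pos: [0.5148, -0.1158, 0.0325]
tcp_rot: [2.39, 2.037, 0.002]
wrist_force: [-0.2, 0.1, 0.8]
width: 0.002
```

Request:
{"op": "drive_tool", "data": {
  "deltas": [
    {"hand": 0,"offset": [0.2,1.0,0],"angular": [0,0,0]},
    {"hand": 0,"offset": [0.3,1.8,0],"angular": [0,0,0]},
    {"hand": 0,"offset": [0.4,2.6,0],"angular": [0,0,0]},
    {"hand": 0,"offset": [0.5,3.3,0],"angular": [0,0,0]},
    {"hand": 0,"offset": [0.6,3.9,0],"angular": [0,0,0]},
    {"hand": 0,"offset": [0.7,4.4,0],"angular": [0,0,0]},
    {"hand": 0,"offset": [0.7,4.4,0],"angular": [0,0,0]}
  ]
}}

```text
time: 9.35
tool_pos: [0.5204, -0.0709, 0.031]
tcp_rot: [-2.39, -2.037, 0.0]
wrist_force: [0.4, 0.5, 0.6]
width: -0.001
```

Request:
{"op": "drive_tool", "data": {
  "deltas": [
    {"hand": 0,"offset": [0.1,0.5,0],"angular": [0,0,0]},
    {"hand": 0,"offset": [0.2,1.0,0],"angular": [0,0,0]},
    {"hand": 0,"offset": [0.2,1.5,0],"angular": [0,0,0]},
    {"hand": 0,"offset": [0.3,1.8,0],"angular": [0,0,0]},
    {"hand": 0,"offset": [0.3,2.0,0],"angular": [0,0,0]},
    {"hand": 0,"offset": [0.3,2.0,0],"angular": [0,0,0]}
  ]
}}

```text
time: 10.1
tool_pos: [0.5237, -0.0514, 0.0313]
tcp_rot: [-2.391, -2.038, -0.0]
wrist_force: [0.7, 0.4, 0.5]
width: -0.004
```

Request:
{"op": "drive_tool", "data": {
  "deltas": [
    {"hand": 0,"offset": [0,0.2,0],"angular": [0,0,0]},
    {"hand": 0,"offset": [0.1,0.4,0],"angular": [0,0,0]},
    {"hand": 0,"offset": [0.1,0.4,0],"angular": [0,0,0]},
    {"hand": 0,"offset": [0.1,0.4,0],"angular": [0,0,0]}
  ]
}}

```text
time: 10.6
tool_pos: [0.5238, -0.0509, 0.0314]
tcp_rot: [2.388, 2.038, -0.007]
wrist_force: [-4.4, -13.9, 2.1]
width: -0.001
```

A hard stop of 14 N came exactly where home was expected. I'll back off, raise and look.

Request:
{"op": "drive_tool", "data": {
  "deltas": [
    {"hand": 0,"offset": [-0.1,-0.7,0],"angular": [0,0,0]},
    {"hand": 0,"offset": [-0.3,-2.2,0],"angular": [0,0,0]},
    {"hand": 0,"offset": [-0.5,-3.5,4],"angular": [0,0,0]},
    {"hand": 0,"offset": [-0.8,-5,9],"angular": [0,0,0]},
    {"hand": 0,"offset": [-1,-6.5,14],"angular": [0,0,0]},
    {"hand": 0,"offset": [-1,-6.5,14],"angular": [0,0,0]},
    {"hand": 0,"offset": [-1,-6.5,14],"angular": [0,0,0]}
  ]
}}

```text
time: 11.48
tool_pos: [0.5144, -0.1129, 0.1711]
tcp_rot: [-2.392, -2.037, -0.0]
wrist_force: [-0.5, 0.1, -0.4]
width: 0.0
```

Run:
```python
from m import *
print(bot.read_state()['wrist_force'])
w=snap('wrist','w5')['frame']; t=snap('top','top5')['frame']
H=np.zeros((600,800,3),np.uint8); b=cv2.resize(w[0:280,140:420],None,fx=1.42,fy=1.42,interpolation=cv2.INTER_CUBIC)
a=cv2.resize(t[160:265,190:320],None,fx=3,fy=3,interpolation=cv2.INTER_CUBIC)
H[:b.shape[0],:b.shape[1]]=b; H[:a.shape[0],405:405+a.shape[1]]=a; cv2.imwrite('pics/c5.png',H)
```

```text
[-0.46065095  0.13271401 -0.40083454]
```

View pics/c5.png

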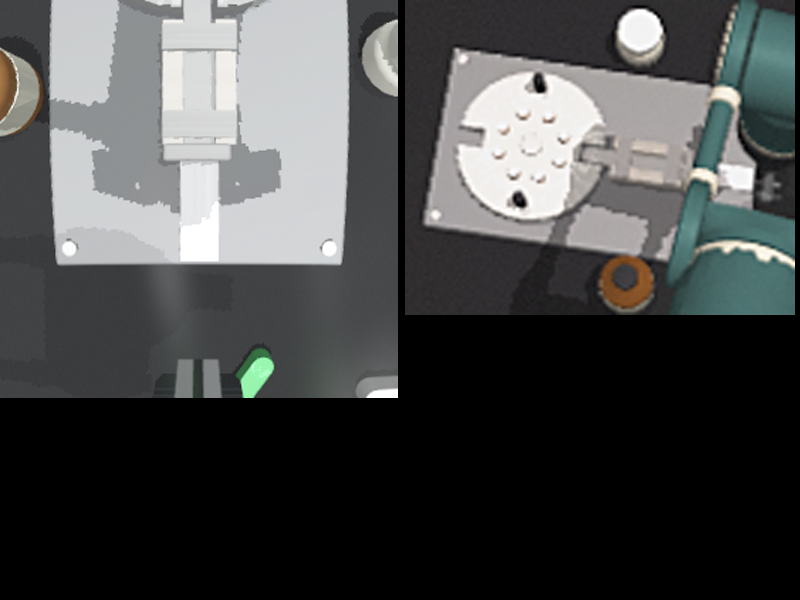

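The bar's head is flush against the guide (left, about (197,150)), and the shaft runs from the guide into the slot (right, about (590,152)). The bottle and jar have not moved.

```bash
python3 -c "
from workcell import bot
print(bot.finish_job())"
```

```text
the job is handed in; nothing more can be done
None
```

The carousel is locked. I turned it about 45° by pushing stud_a until a slot faced the bar, then pushed the bar in until it stopped hard.

- **Bar home:** It stopped against about 14 N, within about 1 mm of where I expected home. The last pictures show the head flush against the guide and the nose inside the slot. The robot was clear and the wrist force near zero when I handed in at about 11.6 s, well under the 48 s limit.
- **Carousel angle:** Before the bar went in, the slot measured within about 1.5° of straight. The studs and slots gave readings a degree or two apart. The bar met no resistance going into the slot.
- **A push that went wrong:** The first push on the stud slipped off-centre and jammed the finger sideways. The wrist force reached about 50–55 N, under the 120 N limit. I think only the fingertip was touching, not the gripper's body, but I couldn't confirm that. I backed off and finished with a centred push.
- **Other things on the bench:** The bottle and jar look undisturbed in the last pictures. The arm did not touch the other items, though I did not measure their positions again.

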